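# Tap a board carrier home under the inspection hood

## Task

Pick up the tapping bar and use it to nudge the board carrier along its slideway into the inspection hood, in small gentle taps with the bar drawn off the carrier in between, until the carrier is fully home against the stop hidden inside. The stop is only lightly clamped, so do not shove it back, and keep the gripper itself off the carrier. Then lay the bar back down on the black mat, leaving the other things on the bench where they are.

Things in the scene. Friction and masses are not known exactly. Their poses are not given: they have to be found in the camera images.
- station: Fixed inspection station: aluminium base plate 290 x 140 x 8 mm, a grey and white hood over one end. Origin: on the bench under the middle of the hood's mouth; x = slide direction, into the hood, z up. Open slideway x = -135 to 0 mm between steel rails (inner faces 87 mm apart, outer 107, tops 22 mm above the bench). The hood is x = 0 to 155 mm, 136 wide, 90 high; its mouth is open up to 36 mm.
- hood_top (a point): Middle of the hood's top, 90 mm above the bench; a black lens barrel just ahead of it reaches 124 mm. Out of sight under the hood is a steel stop, in a different place each time: the carrier has 30 to 80 mm to travel and ends with its orange plate still 20 mm or more outside the hood. The stop is held by a friction clamp that slips at about 20 N; it must not be shifted by more than 6 mm.
- strike_face (a point): Centre of the outer (rear) face of the board carrier's orange striking plate, the face to tap. The plate is 70 mm wide, across the carrier's rear end, from 22 to 60 mm above the bench; this point is 40 mm above the bench. x points into the hood, z up.
- carrier: Board carrier: loose black tray 120 mm long, 84 wide, 14 thick (0.35 to 0.65 kg) with a green circuit board, lying on the base plate between the rails, its front already in the hood. Origin: centre of its underside, 60 mm ahead of strike_face; x towards the hood, z up. It slides with about 1.5 to 5 N and stops almost at once when no longer pushed.
- bar_center (a point): Centre of the tapping bar: a loose double-ended bar 160 mm long (0.35 kg) along its x axis, with a steel handle of 24 x 24 mm square section and 112 mm long, and a blue nylon head, 46 x 46 mm square and 24 mm thick, at each end; either end may be used. The heads' end faces lie 80 mm from this point. It lies on the mat on its heads, this point 26 mm above the bench.
- bar: The same tapping bar. Origin: on its underside as it lies, 23 mm below bar_center; x along the bar.
- mat: Black rubber mat fixed on the bench, 300 mm along its x, 250 mm along its y, 3 mm thick. Origin: centre of its underside. The bar is laid back here; a tape roll lies in the mat's +x +y corner.
- tape: Yellow tape roll lying flat on the mat, 80 mm across, 22 mm high; origin centre of underside. Leave alone.
- bottle: Clear bottle with a red cap, 56 mm across, 120 mm high, standing; origin centre of underside. Leave alone.
- heatsink: Finned aluminium heat sink 80 x 70 x 38 mm; origin centre of underside. Leave alone.
- meter: Yellow hand multimeter lying flat, 150 x 80 x 44 mm; origin centre of underside. Leave alone.
- screwdriver: Screwdriver 180 mm long lying on the bench beyond the hood. Leave alone.
Mind the look-alikes: they are no part of the job. Leave any orange or turquoise look-alike of the bar alone.

How it is judged:
By the outcome, as a careful person would: the job done as asked, in the order asked, and still so for the second after the job is handed in, with the robot touching nothing.
It also fails if it takes over 66 s, if anything falls off the work surface, if the arm or the gripper's body presses on something with over 40 N, if the wrist force passes 120 N, or if a joint passes its speed limit or range.

## Robot

A 6-joint arm with a two-finger parallel gripper is mounted at the origin on the work surface. World frame = base frame: x ahead of the robot, y to its left, z up, the work surface at z = 0. Lengths are in mm, angles in rad, forces in N, time in s.
With the tool pointing down it reaches from about 350 to 975 mm from the base axis. Payload 7.1 kg.
Tool frame: the origin (TCP) lies at the very end of the fingers, on their centre line; the grasp point (between the pads) lies 19 mm behind it; x points along the fingers, y is the direction in which the jaws open and shut, and the axes are right-handed (so a half turn about x gives the same grasp; the last joint's range is limited). The gripper opens to 88 mm and grips with 3 to 60 N. Pads are 20 mm wide; open, the fingers measure 115 mm over their backs; the gripper's body (75 mm by 178 mm) begins 61 mm behind the grasp point.
Start: joints at [1.245, 0.423, 1.63, -0, 1.089, -0.019], TCP at [188.724, 595.809, 222.675] pointing down, gripper open.
Joint ranges: [-3, 3], [-0.9, 2.11], [0.09, 2.58], [-1.31, 4.45], [0.11, 2.69], [-2.54, 2.54]. Speed limits (rad/s): [2.39, 2.39, 3.01, 3.14, 3.14, 3.14].

## Interface

Orientations are given as a rotation vector (axis times angle).
In Python, from workcell import ctrl gives the robot as it stands. The module is installed in compiled form; this text tells all that it offers.
- The arm moves only by the tool carry_out, never from a script. Its argument "commands" is a list of rows, each a list of 6 numbers: the shift along the tool's x, y, z in m, then the turn, a rotation vector about the tool's x, y, z in degrees. In form: [[tx, ty, tz, rx, ry, rz], ...]. A call has 1 to 8 rows; each row shifts and turns the pose as measured when the row begins, along the tool's axes as they then stand; what a row does not reach is not made up. A row lasts 1/8 s, in which the tool goes at most 62.5 mm and 10.7 degrees, less where a joint would pass 70% of its speed; a pose out of reach is approached as far as the arm can. A call with a gripper value outside its range is refused whole. "grip" is the closure, from 0 (fully open) to 1 (shut), set as the call begins (left out, the last holds). The fingers move at their own pace and stop on an object; the grip force is fixed at half the most. Time passes only in rows, so rows that do not move let the fingers close. It gives the time, the measured TCP pose, the force and the opening at its end, in the units of the state.
- ctrl.get_obs(): the state, without advancing time (a new reading comes with each control period).
- ctrl.get_image(name): name is "scene" or "top" or "wrist"; returns a dict with "pixels" (420x560x3 uint8, blue, green, red), "intrinsics" (3x3 intrinsics, pixels), "rvec" (rotation vector, rad) and "tvec" (3), from world to camera coordinates, as OpenCV has them. Camera axes: x right, y down, z forward; pixel columns grow to the right and rows downward; lengths in mm; the calibration is good to about 2 mm. A picture is of the moment at which its call begins. There is no depth.
- ctrl.close_job(): hands the job in, once; it reports no verdict.
The state is a dict: "t": time; "qpos": joint angles; "qvel": joint speeds; "joint_torque": joint torques, N m; "ee_pos": TCP position; "orientation": TCP orientation; "ft_force": force on the tool from outside, world axes, zero at the start; "moment": the same for the moment, N m; "width": finger opening in mm.
Only numpy, scipy, OpenCV 4.12 (cv2) and the standard library are available. Lean on these libraries where they do the work, as an engineer would, in place of code of your own. Each camera call takes 0.05 s, during which the arm holds its last target. There are 200 camera calls.

## Working session

There is one attempt and no reset: what is moved stays moved. The work goes in short steps, Python scripts to look and compute and a tool call to move; the robot and the scene stay as the last step left them, time stands still between calls to the robot, and variables do not carry over. Pictures are saved under pics/ and viewed, about 8 in all and at most 12, crops included, and the job is handed in when it is done.

Besides the shell and the picture viewer there is one more tool, called after ">>>" as name(argument=value, ...) on one line, values as JSON. carry_out: Moves the arm, as the interface text tells. Its arguments: {"type":"object","properties":{"commands":{"type":"array"},"grip":{"type":"number"}},"required":["commands"]}

```bash
mkdir -p pics
cat > h.py <<'E'
import cv2, numpy as np
from workcell import ctrl
def cam(n):
    d=ctrl.get_image(n); R=cv2.Rodrigues(np.array(d["rvec"],float))[0]
    return d["pixels"],np.array(d["intrinsics"],float),R,np.array(d["tvec"],float).ravel()
def ray(c,u,v,z):
    _,K,R,t=c; o=-R.T@t; d=R.T@np.linalg.inv(K)@np.array([u,v,1.]); return o+d*(z-o[2])/d[2]
def proj(c,p):
    _,K,R,t=c; q=K@(R@np.array(p,float)+t); return q[:2]/q[2]
def mask(im,lo,hi): return cv2.inRange(cv2.cvtColor(im,cv2.COLOR_BGR2HSV),np.array(lo),np.array(hi))
def blobs(m,amin=60):
    cs=cv2.findContours(m,cv2.RETR_EXTERNAL,cv2.CHAIN_APPROX_NONE)[0]
    return sorted([c for c in cs if cv2.contourArea(c)>amin],key=cv2.contourArea,reverse=True)
E
python3 - <<'E'
from h import *
o=ctrl.get_obs(); print({k:np.round(v,3) for k,v in o.items()})
for n in("top","scene"):
    c=cam(n); cv2.imwrite(f"pics/{n}0.png",c[0]); print(n,np.round(-c[2].T@c[3]),np.round(c[2][2],2))
E
```

```text
{'t': np.float64(0.0), 'qpos': array([ 1.245,  0.424,  1.631,  0.   ,  1.089, -0.019]), 'qvel': array([ 0.   ,  0.   ,  0.   ,  0.001, -0.001,  0.   ]), 'joint_torque': array([-1.0000e-03, -5.4462e+01, -2.7367e+01,  6.4000e-02,  2.3000e-02,
       -0.0000e+00]), 'ee_pos': array([188.539, 595.335, 221.949]), 'orientation': array([ 0.24 ,  1.558, -0.242]), 'ft_force': array([-0.941, -0.535,  0.348]), 'moment': array([ 0.008, -0.011,  0.038]), 'width': np.float64(87.43)}
top [ 236.   -5. 1409.] [ 0.22 -0.01 -0.98]
scene [1387.  586. 1032.] [-0.61 -0.44 -0.66]
```

View pics/top0.png

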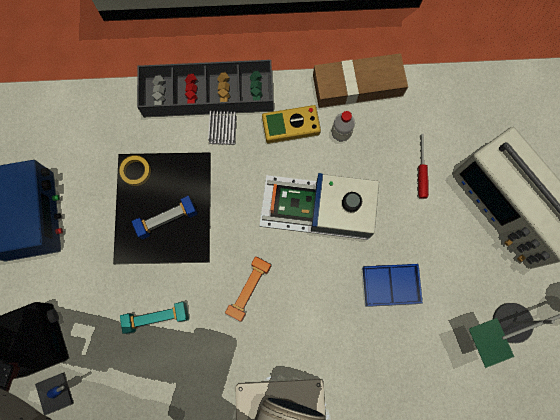

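View pics/scene0.png

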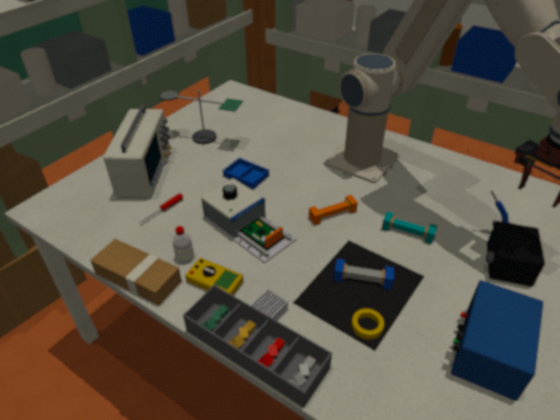

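Top view: the blue-headed bar lies on the black mat, with its heads at (139,228) and (188,205). The look-alikes are the orange bar at (247,288) and the turquoise bar at (155,317). The blue-headed one on the mat fits the description. The station's orange plate is at (273,197) and its hood at (347,205), and the slide direction is image right.

Run:
```python
from h import *
c=cam("top"); s=cam("scene")
def rep(name,c,lo,hi,box,z,amin=40):
    m=mask(c[0],lo,hi); k=np.zeros_like(m); x0,y0,x1,y1=box; k[y0:y1,x0:x1]=m[y0:y1,x0:x1]
    for b in blobs(k,amin)[:4]:
        M=cv2.moments(b); u,v=M['m10']/M['m00'],M['m01']/M['m00']; r=cv2.minAreaRect(b)
        print(name,cv2.contourArea(b),np.round([u,v],1),np.round(ray(c,u,v,z),1),'rect',[np.round(ray(c,*p,z)[:2]).tolist() for p in cv2.boxPoints(r)])
rep('head',c,(105,120,50),(125,255,255),(115,150,212,262),40)
rep('plate',c,(3,130,100),(18,255,255),(255,170,300,240),60,15)
rep('hood',c,(15,5,140),(40,60,255),(310,165,385,245),90,500)
rep('mat',c,(0,0,0),(180,255,40),(105,145,220,270),3,2000)
rep('tape',c,(20,120,80),(35,255,255),(110,150,160,190),22)
a=cv2.resize(c[0][150:265,110:215],None,fx=4,fy=4,interpolation=2); b=cv2.resize(c[0][165:245,255:385],None,fx=3,fy=3,interpolation=2)
o=np.zeros((465,420+395,3),np.uint8); o[:460,:420]=a;o[:240,425:425+390]=b[:, :390]; 
sc=cv2.resize(s[0][195:260,200:300],None,fx=3.4,fy=3.4,interpolation=2); o[243:243+sc.shape[0],425:425+sc.shape[1]]=sc
cv2.imwrite("pics/crop.png",o[:,:800])
```

```text
head 139.5 [138.3 226.8] [509.9 342.1  40. ] rect [[528.0, 362.0], [536.0, 340.0], [493.0, 322.0], [484.0, 344.0]]
head 132.5 [187.5 204.5] [562.4 215.2  40. ] rect [[579.0, 235.0], [588.0, 213.0], [546.0, 196.0], [537.0, 217.0]]
plate 52.5 [273.3 196.7] [567.2  -7.8  60. ] rect [[534.0, 2.0], [602.0, -10.0], [600.0, -17.0], [532.0, -6.0]]
hood 4820.5 [350.8 201.9] [ 537.  -200.7   90. ] rect [[638.0, -105.0], [629.0, -293.0], [427.0, -274.0], [436.0, -92.0]]
mat 8473.5 [164.8 211.8] [554.5 281.5   3. ] rect [[725.0, 419.0], [712.0, 161.0], [415.0, 167.0], [427.0, 414.0]]
tape 638.0 [133.8 169.5] [669.6 359.8  22. ] rect [[709.0, 400.0], [705.0, 322.0], [628.0, 322.0], [631.0, 398.0]]
```

View pics/crop.png

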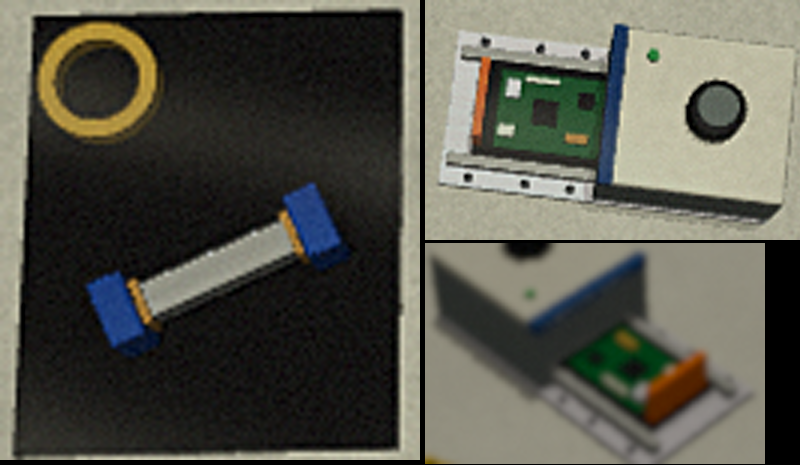

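The choice is confirmed: blue nylon heads and a steel handle, lying on the mat. Next I'll get the slide axis and the moves to the bar.

```bash
cat >> h.py <<'E'
from scipy.spatial.transform import Rotation as Ro
def goto(p,ydir=None):
    o=ctrl.get_obs(); R=Ro.from_rotvec(o["orientation"]); d=np.array(p)-o["ee_pos"]
    print("t",o["t"],"pos",np.round(o["ee_pos"],1),"axes\n",np.round(R.as_matrix(),3),"\nshift tool mm",np.round(R.inv().apply(d),1))
    if ydir is not None:
        y=np.array([*ydir,0.])/np.hypot(*ydir)
        if y@R.as_matrix()[:,1]<0: y=-y
        x=np.array([0,0,-1.]); T=np.c_[x,y,np.cross(x,y)]
        print("turn tool deg",np.round(np.degrees((R.inv()*Ro.from_matrix(T)).as_rotvec()),2))
E
python3 - <<'E'
from h import *
c=cam("top")
def line(P): 
    vx,vy,x,y=cv2.fitLine(np.float32(P),cv2.DIST_HUBER,0,.01,.01).ravel(); return np.degrees(np.arctan2(vy,vx)),(x,y)
m=mask(c[0],(105,80,40),(125,255,255)); k=0*m; k[168:240,300:330]=m[168:240,300:330]
b=blobs(k,20)[0].reshape(-1,2); 
for nm,f in(("stripe R edge",max),("stripe L edge",min)):
    P=[ray(c,f(b[b[:,1]==v][:,0]),v,90)[:2] for v in range(b[:,1].min()+3,b[:,1].max()-3)]
    a,q=line(P); print(nm,round(a,1),"ends",np.round(P[0]),np.round(P[-1]))
m=mask(c[0],(3,130,100),(18,255,255)); k=0*m; k[170:240,262:285]=m[170:240,262:285]
b=blobs(k,10)[0].reshape(-1,2); print(b.min(0),b.max(0))
P=[ray(c,b[b[:,1]==v][:,0].min(),v,60)[:2] for v in range(b[:,1].min(),b[:,1].max()+1)]; a,q=line(P); print("plate L edge",round(a,1),np.round(P[0]),np.round(P[-1]))
cb=np.array([536.2,278.6]); d=np.array([52.5,-126.9])
goto([*cb,150],(d[1],-d[0]))
E
```

```text
stripe R edge -10.0 ends [ 608. -131.] [ 490. -110.]
stripe L edge -9.8 ends [ 608. -123.] [ 490. -103.]
[271 184] [276 210]
plate L edge -9.8 [601. -11.] [532.  -5.]
t 0.25 pos [188.6 595.6 222.3] axes
 [[-0.     0.302  0.953]
 [-0.001  0.953 -0.302]
 [-1.    -0.001 -0.   ]] 
shift tool mm [  72.4 -197.2  427.1]
turn tool deg [4.995e+01 2.000e-02 4.000e-02]
```

>>> carry_out(commands=[[0,-0.025,0.0535,0,0,0],[0,-0.025,0.0535,0,0,0],[0,-0.025,0.0535,0,0,0],[0,-0.025,0.0535,0,0,0],[0,-0.025,0.0535,0,0,0],[0,-0.025,0.0535,0,0,0],[0,-0.025,0.0535,0,0,0],[0,-0.024,0.053,0,0,0]], grip=0)

```text
t: 1.25
ee_pos: [544.5, 271.5, 222.3]
orientation: [0.236, 1.557, -0.233]
ft_force: [0.6, -0.2, 0.3]
width: 87.9
```

>>> carry_out(commands=[[0.01,0,0,10,0,0],[0.01,0,0,10,0,0],[0.01,0,0,10,0,0],[0.01,0,0,10,0,0],[0.01,0,0,10,0,0],[0,0,0,0,0,0]])

```text
t: 2.0
ee_pos: [548.4, 266.8, 170.3]
orientation: [0.937, 1.36, -0.934]
ft_force: [0.5, -0.2, -0.7]
width: 87.7
```

Run:
```python
from h import *
goto([536.2,278.6,150],(-126.9,-52.5))
w=cam("wrist"); cv2.imwrite("pics/w1.png",w[0]); print(np.round(-w[2].T@w[3]))
m=mask(w[0],(105,100,40),(128,255,255))
for b in blobs(m,300)[:5]:
    M=cv2.moments(b); u,v=M['m10']/M['m00'],M['m01']/M['m00']; print(cv2.contourArea(b),np.round([u,v]),np.round(ray(w,u,v,49),1),[np.round(ray(w,*p,49)[:2]).tolist() for p in cv2.boxPoints(cv2.minAreaRect(b))])
```

```text
t 2.0 pos [548.4 266.8 170.3] axes
 [[ 0.002  0.934  0.358]
 [ 0.001  0.358 -0.934]
 [-1.     0.002 -0.001]] 
shift tool mm [ 20.3  -7.2 -15.4]
turn tool deg [-1.51 -0.04 -0.11]
[521. 334. 332.]
2147.5 [263.  94.] [506.2 338.8  49. ] [[480.0, 341.0], [523.0, 359.0], [533.0, 336.0], [489.0, 318.0]]
1794.0 [269. 264.] [557.  216.3  49. ] [[526.0, 230.0], [569.0, 247.0], [584.0, 211.0], [540.0, 193.0]]
```

View pics/w1.png

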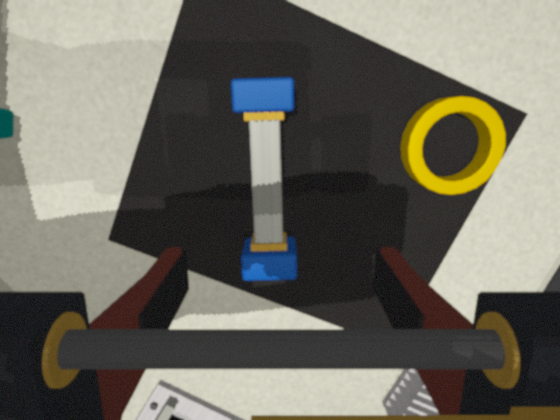

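The wrist view shows the blue-headed bar with head tops at (263,94) and (269,264). The handle is upright between the jaws, and the tape at (453,145) is clear. The two cameras agree to about 2 mm: centre ≈ (533,276).

Run:
```python
from h import *
goto([533,276,8],(.924,.382))
```

```text
t 2.05 pos [548.8 266.9 170.8] axes
 [[ 0.002  0.933  0.36 ]
 [ 0.002  0.36  -0.933]
 [-1.     0.003 -0.001]] 
shift tool mm [162.8 -11.9 -14. ]
turn tool deg [-1.39 -0.04 -0.16]
```

>>> carry_out(commands=[[0.03,-0.012,-0.014,-1.4,0,0],[0.04,0,0,0,0,0],[0.04,0,0,0,0,0],[0.03,0,0,0,0,0],[0.015,0,0,0,0,0],[0.004,0,0,0,0,0],[0,0,0,0,0,0]])

```text
t: 2.92
ee_pos: [537.9, 279.1, 13.3]
orientation: [0.908, 1.37, -0.888]
ft_force: [0.9, -1.1, 0.5]
width: 87.4
```

Run:
```python
from h import *
goto([533,276,8],(.924,.382))
```

```text
t 2.925 pos [537.9 279.1  13.3] axes
 [[ 0.012  0.915  0.403]
 [ 0.007  0.403 -0.915]
 [-1.     0.014 -0.001]] 
shift tool mm [ 5.2 -5.8  0.9]
turn tool deg [ 1.29 -0.07 -0.79]
```

>>> carry_out(commands=[[0,-0.006,0.001,1.3,0,-0.8],[0.004,0,0,0,0,0],[0,0,0,0,0,0]])

```text
t: 3.3
ee_pos: [534.0, 276.2, 11.5]
orientation: [0.919, 1.369, -0.914]
ft_force: [-0.4, 0.5, -0.6]
width: 87.5
```

>>> carry_out(commands=[[0,0,0,0,0,0],[0,0,0,0,0,0],[0,0,0,0,0,0],[0,0,0,0,0,0],[0,0,0,0,0,0]], grip=1)

```text
t: 3.92
ee_pos: [534.2, 276.4, 11.9]
orientation: [0.92, 1.368, -0.913]
ft_force: [-0.2, 0.7, 0.4]
width: 41.3
```

Run:
```python
from h import *
goto([533,276,120],(.985,-.172))
w=cam("wrist");cv2.imwrite("pics/w2.png",w[0])
```

```text
t 3.925 pos [534.2 276.4  11.9] axes
 [[ 0.003  0.925  0.381]
 [ 0.003  0.381 -0.925]
 [-1.     0.004 -0.001]] 
shift tool mm [-108.1   -0.9   -0.3]
turn tool deg [32.3  -0.14 -0.18]
```

View pics/w2.png

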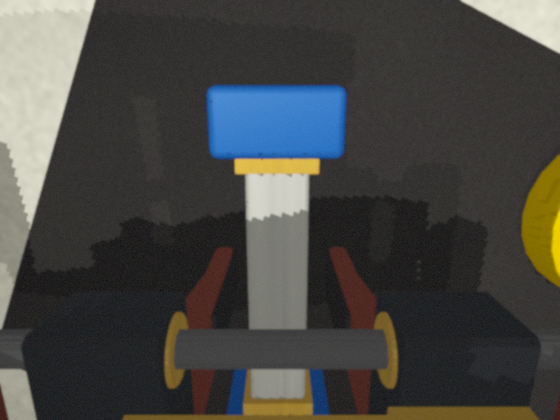

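The jaws are still closing and are centred on the handle, which spans (247–308, 170–400) in the picture.

>>> carry_out(commands=[[0.003,0,0,0,0,0],[0,0,0,0,0,0],[0,0,0,0,0,0],[0,0,0,0,0,0],[0,0,0,0,0,0]], grip=1)

```text
t: 4.6
ee_pos: [533.9, 276.2, 8.4]
orientation: [0.919, 1.369, -0.914]
ft_force: [-1.2, -0.1, 0.3]
width: 23.8
```

>>> carry_out(commands=[[-0.02,0,0,0,0,0],[-0.03,0,0,0,0,0],[-0.03,0,0,8,0,0],[-0.03,0,0,8,0,0],[0,0,0,8,0,0],[0,0,0,8,0,0],[0,0,0,0,0,0]])

```text
t: 5.48
ee_pos: [533.5, 275.9, 128.3]
orientation: [1.348, 1.117, -1.338]
ft_force: [0.5, 1.3, -2.9]
width: 23.9
```

Run:
```python
from h import *
s=np.array([-.172,-.985]); f=np.array([568,-4])
p=f-s*(80+30); print(p); goto([*p,100],(.985,-.172))
w=cam("wrist");cv2.imwrite("pics/w3.png",w[0])
```

```text
[586.92 104.35]
t 5.475 pos [533.5 275.9 128.3] axes
 [[ 0.004  0.983 -0.183]
 [ 0.003 -0.183 -0.983]
 [-1.     0.004 -0.004]] 
shift tool mm [ 27.9  83.8 159. ]
turn tool deg [-0.62 -0.24 -0.21]
```

>>> carry_out(commands=[[0,0.021,0.04,0,0,0],[0,0.021,0.04,0,0,0],[0,0.021,0.04,0,0,0],[0.01,0.02,0.037,-0.6,0,0],[0.02,0,0,0,0,0],[0,0,0,0,0,0]])

```text
t: 6.28
ee_pos: [588.6, 103.0, 98.1]
orientation: [1.326, 1.133, -1.316]
ft_force: [0.3, -1.0, -3.1]
width: 23.5
```

```bash
cat >> h.py <<'E'
S=np.array([-.172,-.985])
def look(fn=None,save=True):
    c=cam("top"); o=ctrl.get_obs()
    m=mask(c[0],(3,130,90),(18,255,255)); k=0*m; k[170:240,255:325]=m[170:240,255:325]
    b=blobs(k,10)
    if b:
        q=b[0].reshape(-1,2); vs=range(q[:,1].min()+3,q[:,1].max()-2)
        for nm,g in(("out",min),("in",max)):
            P=np.array([ray(c,g(q[q[:,1]==v][:,0])+(0 if nm=="out" else 1),v,60)[:2] for v in vs]); print("plate",nm,"along",np.round((P@S).mean(),1),"n",len(vs),"mid",np.round(P.mean(0),1))
    m=mask(c[0],(105,120,50),(125,255,255)); k=0*m; k[150:250,190:305]=m[150:250,190:305]
    for b in blobs(k,40)[:2]:
        z=o["ee_pos"][2]+17+23; M=cv2.moments(b); P=np.array([ray(c,*x,z)[:2] for x in b.reshape(-1,2)])
        print("head",np.round(ray(c,M['m10']/M['m00'],M['m01']/M['m00'],z),1),"along",np.round([(P@S).min(),(P@S).max()],1))
    print("tcp along",np.round(o["ee_pos"][:2]@S,1),"lat",np.round(o["ee_pos"][:2]@[.985,-.172],1),"F along",np.round(o["ft_force"][:2]@S,2))
    if fn: cv2.imwrite(fn,cv2.resize(c[0][150:270,180:390],None,fx=3.5,fy=3.5,interpolation=2))
E
python3 - <<'E'
from h import *
look("pics/t2.png"); print("face lat",np.array([568,-4])@[.985,-.172])
f=np.array([568,-4]);goto([*(f-S*100),28],(.985,-.172))
E
```

```text
plate out along -92.7 n 21 mid [566.7  -4.8]
plate in along -84.8 n 21 mid [566.3 -12.8]
head [584.2  31.2 139.1] along [-142.3 -124.6]
tcp along -203.1 lat 562.8 F along 0.56
face lat 560.168
t 6.325 pos [589.5 103.3  99.1] axes
 [[ 0.006  0.988 -0.152]
 [ 0.004 -0.152 -0.988]
 [-1.     0.006 -0.005]] 
shift tool mm [71.  -3.3  9.7]
turn tool deg [ 1.18 -0.29 -0.33]
```

View pics/t2.png

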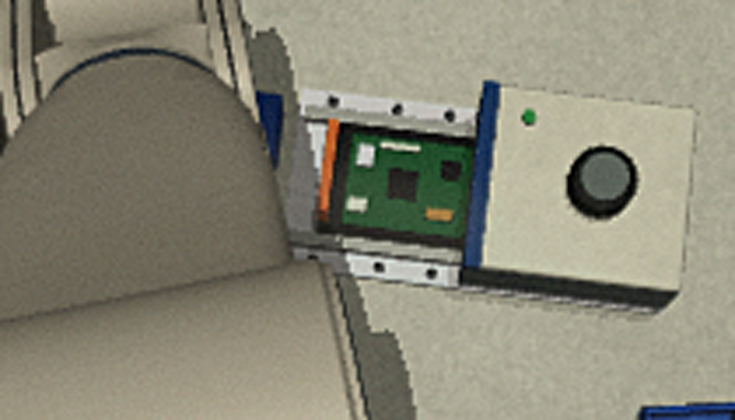

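The top view shows the orange plate at crop (328,170), the arm at left with the blue head end at (270,130), and an open slideway between. The gap is about 30 mm. I'll lower behind the plate.

>>> carry_out(commands=[[0.01,-0.003,0,1.1,-0.3,-0.3],[0.025,0,0,0,0,0],[0.025,0,0,0,0,0],[0.01,0,0,0,0,0],[0,0,0,0,0,0]])

```text
t: 6.95
ee_pos: [586.4, 108.9, 28.2]
orientation: [1.332, 1.124, -1.329]
ft_force: [-0.2, -0.3, -2.1]
width: 24.0
```

Run:
```python
from h import *
look(); f=np.array([568,-4]);goto([*(f-S*85),28],(.985,-.172))
w=cam("wrist");cv2.imwrite("pics/w4.png",w[0])
s=cam("scene");cv2.imwrite("pics/s4.png",cv2.resize(s[0][150:280,190:350],None,fx=4,fy=4,interpolation=2))
```

```text
plate out along -92.8 n 21 mid [566.7  -4.7]
plate in along -84.8 n 21 mid [566.3 -12.8]
tcp along -208.1 lat 559.1 F along -0.05
t 7.0 pos [586.7 108.9  28.7] axes
 [[ 0.003  0.986 -0.166]
 [-0.    -0.166 -0.986]
 [-1.     0.003 -0.   ]] 
shift tool mm [ 0.7  0.8 29.4]
turn tool deg [ 0.34 -0.03 -0.16]
```

View pics/s4.png

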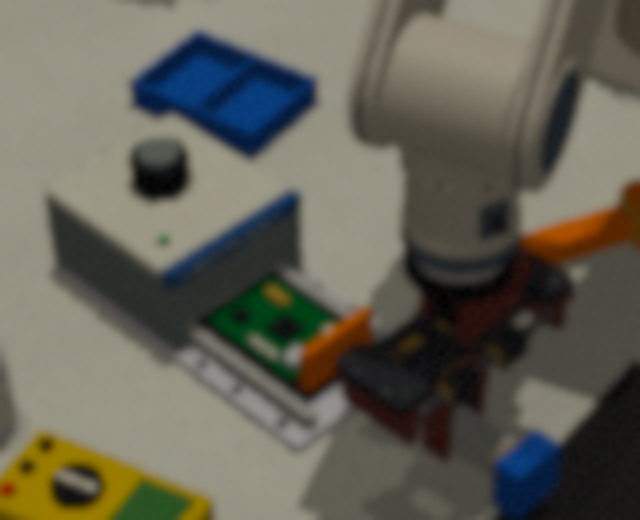

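The scene view shows the bar held level between the rails behind the orange plate at (335,350), with the gripper body well behind it. I'll approach, then tap.

>>> carry_out(commands=[[0,0,0.01,0.3,0,0],[0,0,0.008,0,0,0],[0,0,0.006,0,0,0],[0,0,0.004,0,0,0],[0,0,0.004,0,0,0],[0,0,0.003,0,0,0]])

```text
t: 7.85
ee_pos: [582.5, 71.5, 31.6]
orientation: [1.341, 1.117, -1.329]
ft_force: [-0.1, 1.1, -3.1]
width: 23.6
```

Run:
```python
from h import *
look(); goto([0,0,28],(.985,-.172))
```

```text
plate out along -90.9 n 4 mid [588.9 -10.6]
plate in along -83.2 n 4 mid [588.5 -18.3]
tcp along -170.3 lat 561.4 F along 0.75
t 7.9 pos [582.4  71.2  31.6] axes
 [[ 0.008  0.985 -0.173]
 [ 0.001 -0.173 -0.985]
 [-1.     0.008 -0.002]] 
shift tool mm [  -1.2 -561.3  170.9]
turn tool deg [-0.06 -0.12 -0.45]
```

>>> carry_out(commands=[[0.003,0,0,0,0,-0.4],[0,0,0.003,0,0,0],[0,0,0.003,0,0,0]])

```text
t: 8.28
ee_pos: [581.6, 65.7, 28.3]
orientation: [1.338, 1.123, -1.334]
ft_force: [0.6, 3.3, -3.4]
width: 23.5
```

Run:
```python
from h import *
look(); goto([0,0,28],(.985,-.172))
```

```text
plate out along -84.8 n 2 mid [591.2 -17.1]
plate in along -77.2 n 2 mid [590.8 -24.8]
tcp along -164.4 lat 561.5 F along -1.62
t 8.325 pos [581.5  65.4  28.3] axes
 [[ 0.001  0.985 -0.173]
 [ 0.002 -0.173 -0.985]
 [-1.     0.001 -0.002]] 
shift tool mm [-5.000e-01 -5.615e+02  1.648e+02]
turn tool deg [-0.04 -0.14 -0.03]
```

Contact: about 3 N, and the plate moved with the bar (face = TCP along + 80). Now the tap cycles, drawing off about 12 mm each time.

>>> carry_out(commands=[[0,0,-0.006,0,0,0],[0,0,-0.006,0,0,0],[0,0,0,0,0,0],[0,0,0.006,0,0,0],[0,0,0.005,0,0,0],[0,0,0.003,0,0,0],[0,0,0.003,0,0,0],[0,0,0.002,0,0,0]])

```text
t: 9.32
ee_pos: [580.0, 57.9, 28.2]
orientation: [1.338, 1.123, -1.334]
ft_force: [0.2, 2.1, -3.9]
width: 23.9
```

>>> carry_out(commands=[[0,0,-0.006,0,0,0],[0,0,-0.006,0,0,0],[0,0,0,0,0,0],[0,0,0.006,0,0,0],[0,0,0.005,0,0,0],[0,0,0.003,0,0,0],[0,0,0.003,0,0,0],[0,0,0.002,0,0,0]])

```text
t: 10.32
ee_pos: [578.8, 50.6, 28.2]
orientation: [1.338, 1.123, -1.334]
ft_force: [1.5, 1.6, -3.8]
width: 23.4
```

Run:
```python
from h import *
look(); goto([0,0,28],(.985,-.172)); print(ctrl.get_obs()["width"])
```

```text
plate out along -67.8 n 3 mid [586.4 -33.6]
plate in along -62.7 n 3 mid [586.1 -38.7]
tcp along -149.1 lat 561.4 F along -1.03
t 10.375 pos [578.7  50.4  28.2] axes
 [[ 0.001  0.985 -0.173]
 [ 0.002 -0.173 -0.985]
 [-1.     0.    -0.002]] 
shift tool mm [-3.000e-01 -5.613e+02  1.496e+02]
turn tool deg [-0.05 -0.13 -0.02]
24.116321157052344
```

>>> carry_out(commands=[[0,0,-0.006,0,0,0],[0,0,-0.006,0,0,0],[0,0,0,0,0,0],[0,0,0.006,0,0,0],[0,0,0.005,0,0,0],[0,0,0.002,0,0,0],[0,0,0.002,0,0,0],[0,0,0.0015,0,0,0]])

```text
t: 11.38
ee_pos: [577.9, 45.8, 28.2]
orientation: [1.338, 1.123, -1.334]
ft_force: [0.1, 3.1, -3.9]
width: 24.0
```

>>> carry_out(commands=[[0,0,-0.006,0,0,0],[0,0,-0.006,0,0,0],[0,0,0,0,0,0],[0,0,0.006,0,0,0],[0,0,0.005,0,0,0],[0,0,0.002,0,0,0],[0,0,0.002,0,0,0],[0,0,0.0015,0,0,0]])

```text
t: 12.38
ee_pos: [577.1, 41.0, 28.2]
orientation: [1.338, 1.123, -1.334]
ft_force: [-0.5, 2.6, -3.8]
width: 23.7
```

>>> carry_out(commands=[[0,0,-0.006,0,0,0],[0,0,-0.006,0,0,0],[0,0,0,0,0,0],[0,0,0.006,0,0,0],[0,0,0.005,0,0,0],[0,0,0.002,0,0,0],[0,0,0.002,0,0,0],[0,0,0.0015,0,0,0]])

```text
t: 13.38
ee_pos: [576.3, 36.3, 28.2]
orientation: [1.338, 1.123, -1.334]
ft_force: [-0.0, 2.3, -3.7]
width: 23.8
```

>>> carry_out(commands=[[0,0,-0.006,0,0,0],[0,0,-0.006,0,0,0],[0,0,0,0,0,0],[0,0,0.006,0,0,0],[0,0,0.005,0,0,0],[0,0,0.002,0,0,0],[0,0,0.002,0,0,0],[0,0,0.0015,0,0,0]])

```text
t: 14.38
ee_pos: [575.5, 31.6, 28.3]
orientation: [1.339, 1.123, -1.334]
ft_force: [0.1, 2.9, -3.7]
width: 23.9
```

>>> carry_out(commands=[[0,0,-0.006,0,0,0],[0,0,-0.006,0,0,0],[0,0,0,0,0,0],[0,0,0.006,0,0,0],[0,0,0.005,0,0,0],[0,0,0.002,0,0,0],[0,0,0.002,0,0,0],[0,0,0.0015,0,0,0]])

```text
t: 15.38
ee_pos: [574.6, 26.9, 28.2]
orientation: [1.339, 1.123, -1.334]
ft_force: [0.0, 1.5, -4.3]
width: 23.7
```

>>> carry_out(commands=[[0,0,-0.006,0,0,0],[0,0,-0.006,0,0,0],[0,0,0,0,0,0],[0,0,0.006,0,0,0],[0,0,0.005,0,0,0],[0,0,0.002,0,0,0],[0,0,0.002,0,0,0],[0,0,0.0015,0,0,0]])

```text
t: 16.38
ee_pos: [573.8, 22.2, 28.2]
orientation: [1.339, 1.123, -1.334]
ft_force: [0.3, 2.1, -3.4]
width: 24.1
```

>>> carry_out(commands=[[0,0,-0.006,0,0,0],[0,0,-0.006,0,0,0],[0,0,0,0,0,0],[0,0,0.006,0,0,0],[0,0,0.005,0,0,0],[0,0,0.002,0,0,0],[0,0,0.002,0,0,0],[0,0,0.0015,0,0,0]])

```text
t: 17.38
ee_pos: [572.9, 17.5, 28.2]
orientation: [1.339, 1.123, -1.334]
ft_force: [0.1, 1.3, -2.8]
width: 23.7
```

Run:
```python
from h import *
look("pics/t5.png"); goto([0,0,28],(.985,-.172))
```

```text
tcp along -115.6 lat 561.3 F along -1.38
t 17.425 pos [572.9  17.4  28.2] axes
 [[ 0.001  0.985 -0.173]
 [ 0.003 -0.173 -0.985]
 [-1.     0.    -0.003]] 
shift tool mm [-4.000e-01 -5.612e+02  1.163e+02]
turn tool deg [-0.07 -0.16 -0.03]
```

View pics/t5.png

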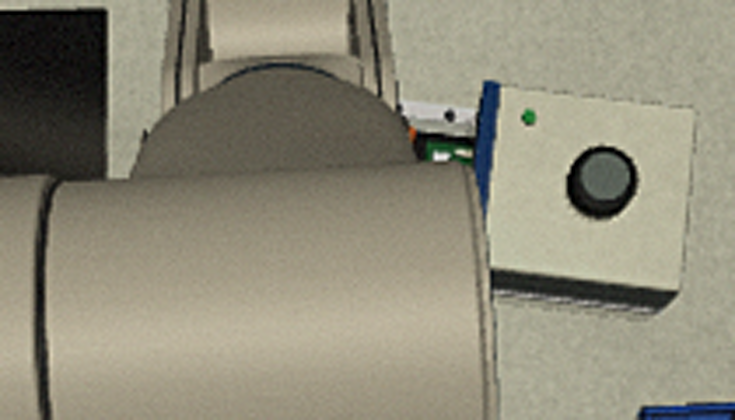

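The plate's edge shows at (412,135), moving with the bar, and the plate is still well outside the hood. Travel so far is about 57 mm with no stop yet.

>>> carry_out(commands=[[0,0,-0.006,0,0,0],[0,0,-0.006,0,0,0],[0,0,0,0,0,0],[0,0,0.006,0,0,0],[0,0,0.005,0,0,0],[0,0,0.002,0,0,0],[0,0,0.002,0,0,0],[0,0,0.0015,0,0,0]])

```text
t: 18.42
ee_pos: [572.3, 13.2, 28.3]
orientation: [1.34, 1.123, -1.334]
ft_force: [1.8, 11.6, -2.7]
width: 24.0
```

The force rose to 11.6 N and the advance fell short, so this is probably the stop. I'll confirm with one very soft tap.

>>> carry_out(commands=[[0,0,-0.006,0,0,0],[0,0,-0.006,0,0,0],[0,0,0,0,0,0],[0,0,0.006,0,0,0],[0,0,0.005,0,0,0],[0,0,0.001,0,0,0],[0,0,0.0005,0,0,0],[0,0,0.0005,0,0,0]])

```text
t: 19.42
ee_pos: [572.4, 13.4, 28.5]
orientation: [1.343, 1.124, -1.334]
ft_force: [0.1, 6.1, -4.7]
width: 24.1
```

>>> carry_out(commands=[[0,0,0.001,0,0,0]])

```text
t: 19.55
ee_pos: [572.6, 13.3, 28.6]
orientation: [1.345, 1.124, -1.333]
ft_force: [1.9, 9.4, -2.7]
width: 23.9
```

Blocked at 9 N with no advance, below the 20 N slip force, so the carrier is home. I'll draw off, lift and check.

>>> carry_out(commands=[[0,0,-0.01,0,0,0],[0,0,-0.02,0,0,0],[0,0,-0.03,0,0,0],[0,0,-0.03,0,0,0],[-0.02,0,0,0,0,0],[-0.04,0,0,0,0,0],[-0.03,0,0,0,0,0],[0,0,0,0,0,0]])

```text
t: 20.55
ee_pos: [588.8, 107.2, 123.3]
orientation: [1.344, 1.123, -1.333]
ft_force: [-0.5, -0.9, -4.0]
width: 24.2
```

Run:
```python
from h import *
look("pics/t6.png"); goto([533,276,118],(.985,-.172))
```

```text
plate out along -31.9 n 21 mid [558.4 -65.1]
plate in along -24.0 n 21 mid [558.  -73.1]
head [583.9  35.3 161.9] along [-145.8 -129. ]
tcp along -206.5 lat 560.5 F along -0.4
t 20.6 pos [587.8 107.  121.9] axes
 [[ 0.001  0.985 -0.175]
 [ 0.006 -0.175 -0.985]
 [-1.    -0.    -0.006]] 
shift tool mm [   4.8  -83.5 -156.7]
turn tool deg [-0.19 -0.33  0.01]
```

View pics/t6.png

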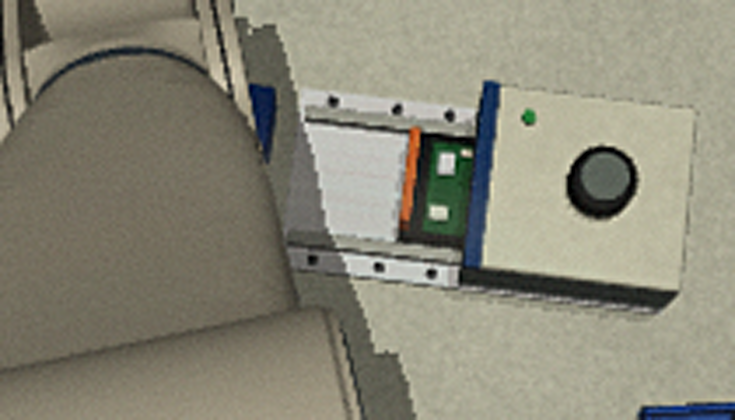

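The carrier moved 61 mm and sits square, with its plate at (410,175) about 49 mm outside the hood. Now back to the mat.

>>> carry_out(commands=[[0,-0.021,-0.039,0,0,0],[0,-0.021,-0.039,0,0,0],[0,-0.021,-0.039,0,0,0],[0,-0.021,-0.039,0,0,0],[0,0,0,-10,-0.3,0],[0,0,0,-10,0,0],[0,0,0,-10,0,0],[0,0,0,-2,0,0]])

```text
t: 21.6
ee_pos: [523.6, 275.9, 110.3]
orientation: [0.899, 1.381, -0.926]
ft_force: [0.4, -0.0, -3.4]
width: 23.6
```

Run:
```python
from h import *
goto([533,276,9],(.924,.382))
```

```text
t 21.6 pos [523.6 275.9 110.3] axes
 [[-0.016  0.922  0.387]
 [-0.008  0.387 -0.922]
 [-1.    -0.018  0.001]] 
shift tool mm [101.1  10.5   3.4]
turn tool deg [0.33 0.08 1.05]
```

>>> carry_out(commands=[[0,0.009,0.003,0.3,0,1],[0.03,0,0,0,0,0],[0.03,0,0,0,0,0],[0.02,0,0,0,0,0],[0,0,0,0,0,0]])

```text
t: 22.22
ee_pos: [533.6, 274.7, 23.7]
orientation: [0.918, 1.366, -0.923]
ft_force: [-1.1, -0.2, -3.5]
width: 23.9
```

Run:
```python
from h import *
goto([533,276,9],(.924,.382))
```

```text
t 22.225 pos [533.6 274.7  23.7] axes
 [[-0.001  0.927  0.376]
 [-0.003  0.376 -0.927]
 [-1.    -0.002  0.002]] 
shift tool mm [14.7 -0.  -1.5]
turn tool deg [-0.36  0.13  0.11]
```

>>> carry_out(commands=[[0.008,0,0,0,0,0],[0.004,0,0,0,0,0],[0.002,0,0,0,0,0],[0.001,0,0,0,0,0],[0,0,0,0,0,0]])

```text
t: 22.85
ee_pos: [535.5, 275.2, 9.7]
orientation: [0.922, 1.364, -0.921]
ft_force: [-0.9, 0.0, -3.6]
width: 23.7
```

Not yet bearing on the mat (−3.6 N is just the bar's weight). I'll lower a little more.

>>> carry_out(commands=[[0.001,0,0,0,0,0],[0.0005,0,0,0,0,0]])

```text
t: 23.1
ee_pos: [535.7, 275.4, 8.7]
orientation: [0.922, 1.363, -0.92]
ft_force: [0.6, -0.2, -2.2]
width: 23.7
```

>>> carry_out(commands=[[0.0005,0,0,0,0,0],[0.0005,0,0,0,0,0]])

```text
t: 23.35
ee_pos: [535.8, 275.3, 8.4]
orientation: [0.922, 1.364, -0.92]
ft_force: [-2.7, -1.4, 5.5]
width: 23.7
```

Bearing on the mat. I'll release.

>>> carry_out(commands=[[0,0,0,0,0,0],[0,0,0,0,0,0],[0,0,0,0,0,0],[0,0,0,0,0,0],[0,0,0,0,0,0],[0,0,0,0,0,0],[0,0,0,0,0,0],[0,0,0,0,0,0]], grip=0)

```text
t: 24.35
ee_pos: [536.9, 275.9, 8.8]
orientation: [0.924, 1.362, -0.918]
ft_force: [-0.1, -0.2, -0.3]
width: 87.5
```

>>> carry_out(commands=[[-0.02,0,0,0,0,0],[-0.04,0,0,0,0,0],[-0.05,0,0,0,0,0],[-0.05,0,0,0,0,0],[-0.04,0,0,0,0,0],[0,-0.03,-0.05,0,0,0],[0,-0.03,-0.05,0,0,0],[0,-0.03,-0.05,0,0,0]])

```text
t: 25.35
ee_pos: [397.1, 382.8, 225.7]
orientation: [0.938, 1.355, -0.914]
ft_force: [0.5, 0.6, 0.5]
width: 87.7
```

>>> carry_out(commands=[[0,-0.03,-0.05,0,0,0],[0,-0.03,-0.05,0,0,0],[0,-0.03,-0.05,0,0,0],[0,0,0,0,0,0]])

```text
t: 25.85
ee_pos: [250.8, 494.0, 231.0]
orientation: [0.942, 1.357, -0.904]
ft_force: [-0.3, -0.1, -0.2]
width: 88.0
```

Run:
```python
from h import *
look(); c=cam("top"); cv2.imwrite("pics/t7.png",c[0]); print(np.round(ctrl.get_obs()["ft_force"],1))
```

```text
plate out along -31.9 n 21 mid [558.4 -65.1]
plate in along -24.0 n 21 mid [558.  -73.1]
tcp along -529.1 lat 163.6 F along -0.49
[-0.5  0.7 -0.1]
```

View pics/t7.png

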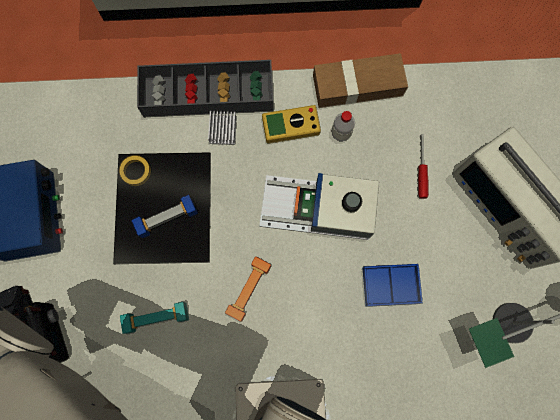

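The bar is back on the mat, heads at (139,227) and (188,205). The carrier plate is unchanged at (296,203) and everything else is in place, so I'm handing in.

```bash
python3 -c "
from workcell import ctrl; print(ctrl.close_job())"
```

```text
the job is handed in; nothing more can be done
None
```

The carrier is home against the hidden stop, the bar is back on the mat, and the job is handed in after about 26 s of robot time.

- **Tapping:** I picked up the blue-headed bar and moved the carrier about 61 mm in 11 taps of about 4–8 mm, drawing the bar off by about 12 mm between taps. Sliding force read 1–3 N.
- **Home check:** The eleventh tap met the stop at 11.6 N. A softer repeat tap read 6 N, and a last 1 mm push held on from it read 9 N; neither moved the carrier. These readings were taken only at the end of each move, but all were below the 20 N slip force. The stop itself is out of sight, so I infer that it did not shift.
- **Final picture:** The carrier's plate is square and about 49 mm outside the hood. It stayed at the same reading after the bar was laid down. The bar lies on the mat where it began, and nothing else on the bench has visibly moved. The gripper is clear and reads about zero force.

No check failed. The two cameras differed by about 2 mm on where the bar lay, which did not affect the grasp.

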